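# Fit a plaster mould cover over its hidden pin and hold it shut

### The job

Pick up the round plaster cover and fit it on the square mould base with its pouring lip towards the blue mark: feel for the brass pin hidden under the cover until the cover drops on, then press it fully down against the springy rubber seal. Finish while still holding the cover and keeping it pressed down, as if a colleague were about to strap the mould, and leave the bowls, tools and other things on the table where they are.

Things in the scene. Friction and masses are not known exactly. Their poses are not given: they have to be found in the camera images.
- mould: Mould base: square white plaster block, 150 x 150 mm, 45 mm tall, fixed to the table. Origin at the centre of its underside; z up; its -x side carries the blue mark. On its top, centred, lies the black rubber seal ring, and within the ring stands a brass locating pin.
- pin_nominal (a point): Above the block's centre, at the height of the brass pin's tip. The pin is 12 mm in diameter, its last 5 mm tapering to 8 mm, and stands 20 mm above the block's top. It is set by hand: up to 4 mm off this point along each of the block's x and y, differently each time; its true place is not reported, but it can be seen until the cover hides it.
- mark (a point): Middle of the blue mark on the top of the mould base, 68 mm from its centre on its -x side, 45 mm above the table. The stripe is 12 mm wide and runs on down the side of the block.
- seal (a joint): How far the black rubber seal ring on the mould base (96 mm outside, 72 mm inside diameter) is pressed down: 0 free, its top 8 mm above the block's top; 0.007 m at its stop. Sprung: it begins to yield at 6 N and takes 1.5 N more per mm, 16.5 N at the stop. The cover's own weight (3 to 5 N) counts towards this but does not press it down by itself.
- cover: Mould cover: loose round white plaster disc, 110 mm in diameter, 30 mm thick, lying flat on the table, 0.3 to 0.52 kg. Origin at the centre of its underside; z up; the pouring lip points along its -x. Its underside is 20 mm above the mould's top when on the pin's tip, 8 mm when it has dropped on and rests on the free seal, 1 mm with the seal at its stop.
- bar (a point): Middle of the plaster grip bar on the cover: 64 mm long (along the cover's x), 26 mm wide (y), from 30 to 64 mm above the underside; this point is 47 mm above the underside, on the cover's axis.
- hole (a point): Centre of the mouth of the blind hole in the middle of the cover's underside, 14.4 mm in diameter, 24 mm deep, without chamfer; it takes the pin. Same point as the cover's origin.
- lip (a point): Outer end of the cover's pouring lip, a 24 mm wide block that sticks 9 mm out of the cover's rim with a 12 mm blue stripe on it: 64 mm from the cover's axis on its -x side, 17 mm above its underside.
- bowl_a: Bystander: unfired grey bowl upside down, 122 mm wide, 61 mm tall; origin under its centre.
- bowl_b: Bystander: as bowl_a.
- bowl_c: Bystander: as bowl_a.
- teacup: Bystander: unfired small cup upside down between the mould base and the cover, 69 mm wide, 35 mm tall; origin under its centre.
- block: Bystander: closed small plaster mould with a black strap, 100 x 70 x 60 mm; origin under its centre.
- brush: Bystander: a brush lying along its own x.
- rib: Bystander: flat wooden shaping rib, 100 x 50 x 8 mm.

How it is judged:
On the way, in this order (a step that is already met when the one before it is completed fails the run):
1. the cover is lifted clear of the table (height (world z) of cover above 0.03 m and contact force between the fingers and cover above 1 N), for 0.2 s.
2. the cover has dropped on over the pin, its underside less than 11 mm above the mould's top, with its lip towards the blue mark (z of cover in the frame of mould below 0.056 m and horizontal distance between cover and mould below 0.01 m and angle between cover's own z axis and vertical below 0.08 rad and angle between the x axis of cover and the x axis of mould, either way round below 0.16 rad and x of lip in the frame of mould below -0.04 m), for 0.2 s.
At the end, for the whole second after the job is handed in: The cover is on the pin (within 10 mm of the mould's centre, level within 0.08 rad), under 4 mm above the mould's top, lip towards the blue mark within 0.16 rad, the seal pressed down over 5 mm with over 8 N, the cover still and the fingers still on it (over 3 N) (value of joint seal above 0.005 m and z of cover in the frame of mould below 0.049 m and horizontal distance between cover and mould below 0.01 m and angle between cover's own z axis and vertical below 0.08 rad and angle between the x axis of cover and the x axis of mould, either way round below 0.16 rad and x of lip in the frame of mould below -0.04 m and contact force between cover and seal above 8 N and contact force between the fingers and cover above 3 N and linear speed of cover below 0.02 m/s); the arm keeps its last pose, push and grip.
It fails at once if a bystander (bowl, cup, small mould, brush or rib) is moved by more than 30 mm (distance of any of bowl_a, bowl_b, bowl_c, teacup, block, brush, rib from where it was at the start of the episode above 0.03 m).
It also fails if it takes over 61 s, if anything falls off the work surface, if the arm or the gripper's body presses on something with over 40 N, if the wrist force passes 120 N, or if a joint passes its speed limit or range.

### The arm

A 6-joint arm with a two-finger parallel gripper is mounted at the origin on the work surface. World frame = base frame: x ahead of the robot, y to its left, z up, the work surface at z = 0. Lengths are in m, angles in rad, forces in N, time in s.
With the tool pointing down it reaches from about 0.3 to 0.75 m from the base axis. Payload 8.5 kg.
Tool frame: the origin (TCP) lies at the very end of the fingers, on their centre line; the grasp point (between the pads) lies 19 mm behind it (ctrl.pinch_z is the distance from the TCP to the grasp point, in m); x points along the fingers, y is the direction in which the jaws open and shut, and the axes are right-handed (so a half turn about x gives the same grasp; the last joint's range is limited). The gripper opens to 88 mm and grips with 3 to 60 N. Pads are 18 mm wide; open, the fingers measure 123 mm over their backs; the gripper's body (75 mm by 187 mm) begins 45 mm behind the grasp point.
Start: joints at [1.107, 0.381, 1.297, -0, 1.464, -0.215], TCP at [0.135, 0.533, 0.239] pointing down, gripper open.
Joint ranges: [-3.11, 3.11], [-0.89, 2.33], [0.22, 2.48], [-1.42, 4.56], [0.17, 2.85], [-2.88, 2.88]. Speed limits (rad/s): [2.39, 2.39, 3.14, 3.14, 3.14, 3.14].

### API

Orientations are given as a rotation vector (axis times angle).
In Python, from rig import ctrl gives the robot as it stands. The module is installed in compiled form; this text tells all that it offers.
- The arm moves only by the tool play_rows, never from a script. Its argument "plan" is one flat list of numbers, 5 for each row, row after row: the shift along the tool's x, y, z in units of 40 mm (1.0 is 40 mm), then the turn about the tool's x in units of 5 degrees (1.0 is 5 degrees), then the opening, from 0 (shut) to 1 (fully open). In form: [dx, dy, dz, spin, claw, dx, dy, dz, spin, claw, ...]. A call has exactly 10 rows; each row shifts and turns the commanded pose from where the row before left it, along the tool's axes as they then stand; what a row does not reach is not made up. A row lasts 1/12 s, in which the tool goes at most 41.7 mm and 7.16 degrees, less where a joint would pass 70% of its speed; a pose out of reach is approached as far as the arm can. A call is refused whole if a number of a shift passes 1 or a number of a turn 1, either way. A call with a gripper value outside its range is refused whole. The fingers move at their own pace and stop on an object; "squeeze" is the grip in N (left out, the last holds). Time passes only in rows, so rows that do not move let the fingers close, or fill a call up. It gives the time, the measured TCP pose, the force and the opening at its end, in the units of the state.
- ctrl.state(): the state, without advancing time (a new reading comes with each control period).
- ctrl.camera(name): name is "side" or "top" or "wrist"; returns the picture (480x640x3 uint8, red, green, blue); there is no depth.
- ctrl.camera_info(name): a dict with "intrinsics" (3x3 intrinsics, pixels), "origin" and "attitude" of the camera in the world. Camera axes: x right, y up, looking along -z (the intrinsics and any distortion apply to the point x, -y, -z); pixel columns grow to the right and rows downward; lengths in m; the calibration is good to about 2 mm. A picture is of the moment at which its call begins: read the wrist's pose just before it. camera_info takes no time and is no camera call; for the wrist camera it gives the pose at the moment of the call.
- ctrl.close_job(): hands the job in, once; it reports no verdict.
Trained networks look in the newest picture that a camera, given by its name, has taken for a name from the list of things; names that differ only in an ending like _2 or _b are one class to them, and where a whole thing is asked for, a point or a joint stands for the part that bears it (a point fixed in the world has none). Each returns a list of dicts, best first, with "confidence" (0 to 1); they miss things now and then, are a little off and sometimes report something else, mostly with a low value. They report only what shows in the picture. A call takes as long as a camera call.
- ctrl.silhouettes(camera, label): "pixels" (480x640 bool, what is visible of it) and "box" ([left, top, right, bottom] in pixels, round what is visible of it).
The state is a dict: "time": time; "joints": joint angles; "dq": joint speeds; "effort": joint torques, N m; "tool_pos": TCP position; "tool_rot": TCP orientation; "wrist_force": force on the tool from outside, world axes, zero at the start; "moment": the same for the moment, N m; "grip_width": finger opening in m.
Only numpy, scipy, OpenCV 4.12 (cv2) and the standard library are available. Lean on these libraries where they do the work, as an engineer would, in place of code of your own. Each camera call takes 0.05 s, during which the arm holds its last target.

## Working session

There is one attempt and no reset: what is moved stays moved. The work goes in short steps, Python scripts to look and compute and a tool call to move; the robot and the scene stay as the last step left them, time stands still between calls to the robot, and variables do not carry over. Pictures are saved under pics/ and viewed, and the job is handed in when it is done.

Besides the shell and the picture viewer there is one more tool, called after "Emit:" as a command line: name --argument value ..., lists and objects as JSON in quotes. play_rows: Moves the arm, as the interface text tells. Its arguments: {"type":"object","properties":{"plan":{"type":"array","items":{"type":"number"}},"squeeze":{"type":"number"}},"required":["plan"]}

```bash
mkdir -p pics; python3 - <<'E'
from rig import ctrl
import cv2, numpy as np
np.set_printoptions(precision=4,suppress=True)
s=ctrl.state(); print(s, ctrl.pinch_z)
for n in ["top","side"]:
    im=ctrl.camera(n); cv2.imwrite(f"pics/{n}0.png",im[:,:,::-1]); print(n,ctrl.camera_info(n))
print(ctrl.state()['time'])
E
```

```text
{'time': 0.0, 'joints': array([ 1.1067,  0.3812,  1.2983, -0.    ,  1.4636, -0.2153]), 'dq': array([-0.0012,  0.0008, -0.0003,  0.0005, -0.0019,  0.0028]), 'effort': array([ -0.    , -43.7927, -22.4554,   0.0713,   0.0353,  -0.0001]), 'tool_pos': array([0.1353, 0.5328, 0.2381]), 'tool_rot': array([ 0.1942,  1.5624, -0.1964]), 'wrist_force': array([0.311 , 0.9283, 0.9671]), 'moment': array([ 0.0126, -0.0007, -0.0021]), 'grip_width': 0.08808233751059553} 0.0187
top {'intrinsics': array([[515.0448,   0.    , 323.3499],
       [  0.    , 515.0448, 240.2637],
       [  0.    ,   0.    ,   1.    ]]), 'origin': array([0.3648, 0.0098, 1.5636]), 'attitude': array([ 0.0698, -0.0957, -1.5774])}
side {'intrinsics': array([[505.6811,   0.    , 314.1958],
       [  0.    , 505.6811, 254.8369],
       [  0.    ,   0.    ,   1.    ]]), 'origin': array([ 0.3514, -0.9892,  0.9144]), 'attitude': array([ 0.8768, -0.0833, -0.1653])}
0.1
```

View pics/top0.png

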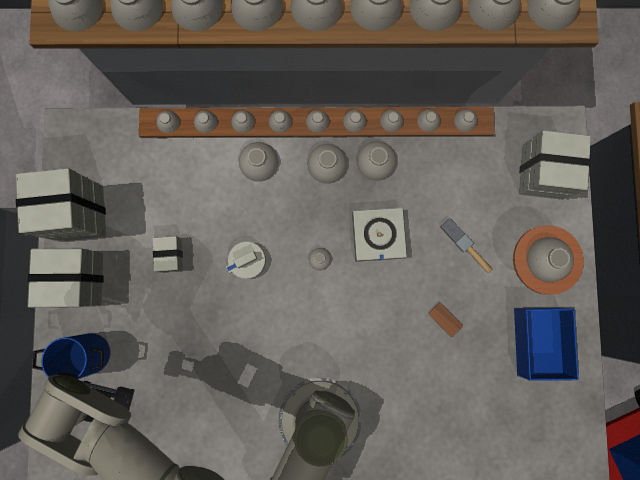

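View pics/side0.png

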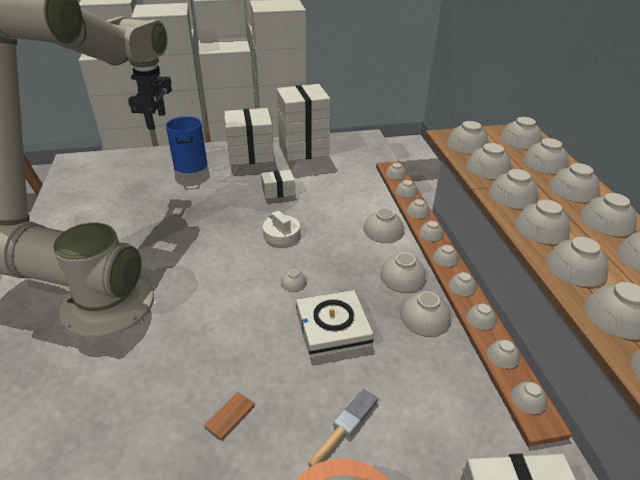

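The top view shows the cover at about (246,260) with its lip at lower left (231,268). The mould is at (380,234), with its mark at (381,257) and the pin near (380,234). The cup, at (319,259), lies between them. Next I'll measure these.

```bash
cat > h.py <<'E'
from rig import ctrl
import cv2, numpy as np
from scipy.spatial.transform import Rotation as R
np.set_printoptions(precision=4,suppress=True)
def proj(info,P):
    P=np.atleast_2d(P); c=(P-info['origin'])@R.from_rotvec(info['attitude']).as_matrix()
    K=info['intrinsics']; p=np.c_[c[:,0],-c[:,1],-c[:,2]]; q=p@K.T; return q[:,:2]/q[:,2:]
def back(info,uv,z):
    K=info['intrinsics']; uv=np.atleast_2d(uv)
    d=np.c_[uv,np.ones(len(uv))]@np.linalg.inv(K).T; d=d*[1,-1,-1]
    d=d@R.from_rotvec(info['attitude']).as_matrix().T; o=info['origin']
    return o+d*((z-o[2])/d[:,2])[:,None]
E
python3 - <<'E'
from h import *
for n in ["top","side"]:
    im=ctrl.camera(n); I=ctrl.camera_info(n)
    for l in ["mould","cover","teacup","block","bowl_a"]:
        for r in ctrl.silhouettes(n,l)[:4]:
            m=r['pixels']; v,u=np.nonzero(m)
            print(n,l,round(r['confidence'],2),r['box'],len(u),u.mean().round(1),v.mean().round(1), back(I,[u.mean(),v.mean()],.03)[0])
            np.save(f"pics/{n}_{l}.npy",m) if r['confidence']>.5 and l in("mould","cover") else 0
    if n=="top":
        cv2.imwrite("pics/topz.png",cv2.resize(im[190:300,200:430,::-1],None,fx=3.4,fy=3.4,interpolation=cv2.INTER_CUBIC))
    else: cv2.imwrite("pics/sidez.png",cv2.resize(im[200:360,250:400,::-1],None,fx=3.7,fy=3.7,interpolation=cv2.INTER_CUBIC))
E
```

```text
top mould 0.66 [354.3, 208.8, 403.3, 260.3] 2662 378.9 234.3 [ 0.5433 -0.1832  0.03  ]
top mould 0.34 [226.8, 238.2, 265.1, 282.4] 1170 245.9 260.3 [0.4683 0.2147 0.03  ]
top cover 0.73 [225.6, 239.8, 265.3, 278.5] 1101 246.4 260.2 [0.4687 0.2134 0.03  ]
top teacup 0.86 [307.4, 244.4, 330.8, 269.0] 420 319.8 258.8 [ 0.4711 -0.0051  0.03  ]
top block 0.8 [153.4, 236.6, 183.9, 269.4] 924 168.0 254.1 [0.4888 0.4458 0.03  ]
top bowl_a 0.78 [309.2, 142.0, 346.6, 184.8] 1217 327.0 163.4 [ 0.7618 -0.0293  0.03  ]
top bowl_a 0.63 [357.3, 141.0, 394.7, 182.5] 1197 376.3 160.6 [ 0.7698 -0.1801  0.03  ]
top bowl_a 0.57 [238.3, 141.6, 276.5, 179.9] 1161 258.3 161.5 [0.7686 0.1794 0.03  ]
side mould 0.73 [292.9, 288.2, 375.6, 358.8] 3893 333.8 323.1 [ 0.5466 -0.1947  0.03  ]
side cover 0.69 [263.4, 210.3, 299.3, 246.6] 956 280.7 228.4 [0.4711 0.1984 0.03  ]
side teacup 0.63 [282.5, 269.0, 302.0, 292.1] 428 292.9 279.9 [ 0.4738 -0.0288  0.03  ]
side teacup 0.55 [264.7, 210.8, 300.3, 243.3] 940 280.7 228.3 [0.4712 0.199  0.03  ]
side block 0.71 [262.3, 169.0, 300.0, 199.6] 813 277.6 183.6 [0.4929 0.4461 0.03  ]
side block 0.43 [263.0, 208.1, 299.5, 244.1] 976 280.9 228.3 [0.4717 0.1989 0.03  ]
side bowl_a 0.94 [381.0, 251.4, 425.3, 292.3] 1359 403.4 272.3 [ 0.765  -0.0497  0.03  ]
side bowl_a 0.6 [399.8, 286.9, 447.8, 335.1] 1673 425.8 313.3 [ 0.7718 -0.202   0.03  ]
side bowl_a 0.58 [363.0, 207.9, 404.6, 238.5] 1032 384.1 225.2 [0.7742 0.1614 0.03  ]
```

View pics/topz.png

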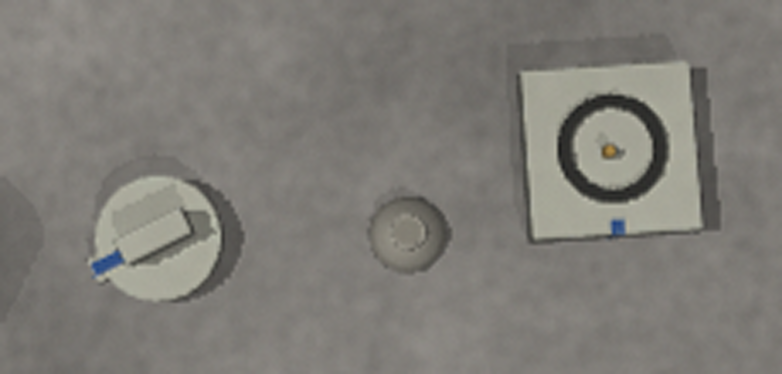

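View pics/sidez.png

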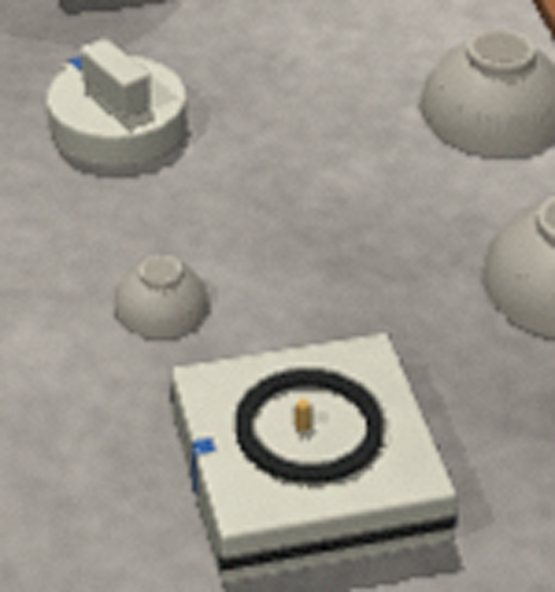

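```bash
cat >> h.py <<'E'
def Tm(s=None):
    s=s or ctrl.state(); return R.from_rotvec(s['tool_rot']).as_matrix(), s['tool_pos']
def togo(P,yaw=None):
    "tool-axes units to reach TCP world P ; yaw of tool y axis (deg)"
    M,p=Tm(); d=M.T@(np.array(P)-p); y=np.degrees(np.arctan2(M[1,1],M[0,1]))
    print("pos",p,"tooly yaw",y,"units xyz",d/.04, "mm",d*1000)
    if yaw is not None:
        dy=(yaw-y+90)%180-90; print("spin deg total",-dy,"units",-dy/5)
E
python3 - <<'E'
from h import *
M,p=Tm(); print(M,p)
I=ctrl.camera_info("top")
f=3.4; o=np.array([200,190])
px=lambda u,v: np.array([(u+.5)/f+o[0]-.5,(v+.5)/f+o[1]-.5])
def W(u,v,z): return back(I,px(u,v),z)[0]
cor=[W(520,72,.045),W(688,61,.045),W(703,229,.045),W(533,242,.045)]
print("corners",cor, "c",np.mean(cor,0)); 
for i in range(4): d=cor[(i+1)%4]-cor[i]; print(np.linalg.norm(d),np.degrees(np.arctan2(d[1],d[0])))
print("ring",W(612,148,.053),"pin",W(610,150,.065),"mark",W(617,227,.045))
print("cover rim top c",W(158,238,.03)); a=W(186,214,.064);b=W(131,262,.03)
print("bartop",[W(*q,.064) for q in [(180,207),(189,226),(124,261),(116,243)]], "lipstripe", W(107,263,.03))
print(np.degrees(R.from_rotvec(ctrl.camera_info('wrist')['attitude']).as_matrix()), ctrl.camera_info('wrist'))
E
```

```text
[[-0.      0.2462  0.9692]
 [ 0.      0.9692 -0.2462]
 [-1.      0.     -0.    ]] [0.1354 0.5331 0.2388]
corners [array([ 0.6128, -0.1041,  0.045 ]), array([ 0.6217, -0.2523,  0.045 ]), array([ 0.4734, -0.2616,  0.045 ]), array([ 0.4632, -0.1131,  0.045 ])] c [ 0.5428 -0.1828  0.045 ]
0.1484419246857064 -86.58754872378316
0.14856826741534082 -176.38318726645457
0.14883690123320462 93.90984209113068
0.1498594411748201 3.466184326623386
ring [ 0.5441 -0.1826  0.053 ] pin [ 0.5409 -0.1793  0.065 ] mark [ 0.4757 -0.1866  0.045 ]
cover rim top c [0.4704 0.2142 0.03  ]
bartop [array([0.4945, 0.191 , 0.064 ]), array([0.4781, 0.1832, 0.064 ]), array([0.4486, 0.2385, 0.064 ]), array([0.464 , 0.2454, 0.064 ])] lipstripe [0.4489 0.2585 0.03  ]
[[ 14.1212 -52.8755 -16.9583]
 [ 55.5283  13.4725   4.2316]
 [  0.0824 -17.4781  54.5648]] {'intrinsics': array([[374.1358,   0.    , 320.8661],
       [  0.    , 374.1358, 233.3371],
       [  0.    ,   0.    ,   1.    ]]), 'origin': array([0.0605, 0.5516, 0.3856]), 'attitude': array([-0.2624, -0.206 ,  1.3103])}
```

Emit:
play_rows --plan '[0,-0.3,0.3,0,1,0,-0.7,0.68,0,1,0,-0.7,0.68,0,1,0,-0.7,0.68,0,1,0,-0.7,0.68,0,1,0,-0.7,0.68,0,1,0,-0.7,0.68,0,1,0,-0.7,0.68,0,1,0,-0.7,0.68,0,1,0,-0.7,0.68,0,1]'

```text
time: 1.53
tool_pos: [0.3197, 0.2122, 0.239]
tool_rot: [0.195, 1.561, -0.195]
wrist_force: [0.5, 0.4, 0.5]
grip_width: 0.0877
```

Emit:
play_rows --plan '[0,-0.7,0.68,0,1,0,-0.7,0.68,0,1,0,-0.7,0.68,0,1,0,-0.7,0.68,0,1,0,-0.7,0.68,0,1,0,-0.7,0.68,0,1,0,-0.7,0.68,0,1,0,-0.7,0.68,0,1,0,-0.7,0.68,0,1,0,-0.2,0.2,0,1]'

```text
time: 2.37
tool_pos: [0.5021, -0.1046, 0.2383]
tool_rot: [0.197, 1.561, -0.199]
wrist_force: [0.1, -1.0, -0.5]
grip_width: 0.0883
```

```bash
python3 - <<'E'
from h import *
togo([.541,-.18,.24])
im=ctrl.camera("wrist"); I=ctrl.camera_info("wrist"); np.save("pics/w1.npy",im); np.save("pics/w1I.npy",I,allow_pickle=True)
cv2.imwrite("pics/w1.png",im[:,:,::-1])
E
```

```text
pos [ 0.5021 -0.1046  0.2383] tooly yaw 75.55364530259799 units xyz [-0.0411 -1.5835  1.4115] mm [ -1.6447 -63.3388  56.4594]
```

View pics/w1.png

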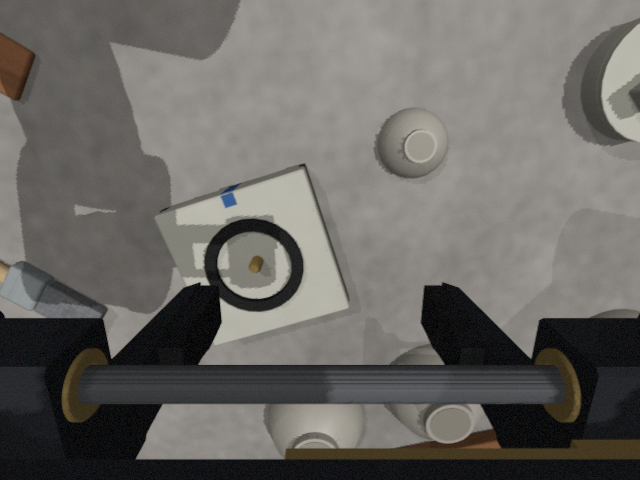

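Emit:
play_rows --plan '[0.2,-0.4,0.2,0,1,0.3,-0.4,0.2,0,1,0.3,-0.4,0.2,0,1,0.2,-0.4,0.2,0,1,0,0,0,0,1,0,0,0,0,1,0,0,0,0,1,0,0,0,0,1,0,0,0,0,1,0,0,0,0,1]'

```text
time: 3.25
tool_pos: [0.5156, -0.1695, 0.1993]
tool_rot: [0.194, 1.561, -0.195]
wrist_force: [0.2, 0.6, -0.6]
grip_width: 0.0882
```

```bash
python3 - <<'E'
from h import *
togo([.541,-.18,.24])
I=ctrl.camera_info("wrist");im=ctrl.camera("wrist");  np.save("pics/w2.npy",im); np.save("pics/w2I.npy",I,allow_pickle=True)
hsv=cv2.cvtColor(im,cv2.COLOR_RGB2HSV)
blk=(hsv[...,2]<50).astype(np.uint8); blk[330:]=0
n,l,st,c=cv2.connectedComponentsWithStats(blk)
for i in range(1,n):
    if st[i,4]>300:
        cs,_=cv2.findContours((l==i).astype(np.uint8),cv2.RETR_EXTERNAL,cv2.CHAIN_APPROX_NONE); print(i,st[i],c[i],cv2.fitEllipse(cs[0]))
cv2.imwrite("pics/w2.png",im[:,:,::-1])
E
```

```text
pos [ 0.5156 -0.1695  0.1993] tooly yaw 75.7886807675454 units xyz [-1.0178 -0.0975  0.6812] mm [-40.7125  -3.9008  27.2467]
7 [ 259  196  113  107 4149] [314.3232 249.2087] ((314.6808776855469, 249.42819213867188), (105.91197967529297, 111.64226531982422), 92.78540802001953)
12 [ 142  283   79   47 2474] [189.7975 310.4729] ((189.60472106933594, 310.4744873046875), (44.807334899902344, 81.55892944335938), 74.2257308959961)
13 [ 421  283   80   47 2480] [451.9762 310.4315] ((452.34942626953125, 310.4314270019531), (45.08543395996094, 81.4990005493164), 105.74494934082031)
26 [   0  311  105   19 1202] [ 50.7604 323.6747] ((43.88850021362305, 323.07513427734375), (13.861922264099121, 140.75497436523438), 91.3840560913086)
27 [ 538  315  102   15 1189] [589.2271 323.6257] ((592.2656860351562, 323.51300048828125), (11.885912895202637, 157.23704528808594), 89.66917419433594)
```

View pics/w2.png

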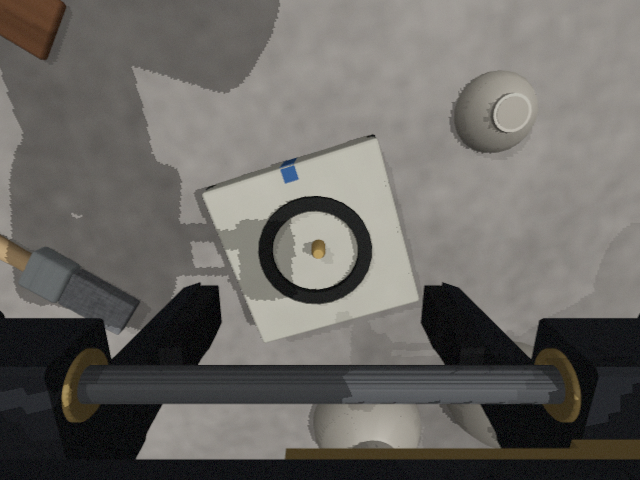

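```bash
python3 - <<'E'
from h import *
im=np.load("pics/w2.npy"); I=np.load("pics/w2I.npy",allow_pickle=True).item()
blk=(cv2.cvtColor(im,cv2.COLOR_RGB2HSV)[...,2]<50).astype(np.uint8); blk[330:]=0
n,l,st,c=cv2.connectedComponentsWithStats(blk)
i=l[249,263] or 7
cs,_=cv2.findContours((l==i).astype(np.uint8),cv2.RETR_EXTERNAL,cv2.CHAIN_APPROX_NONE)
P=back(I,cs[0][:,0].astype(float),.053)
(e)=cv2.fitEllipse((P[:,:2]*1e4).astype(np.float32)); print("ring",np.array(e[0])/1e4,np.array(e[1])/1e4)
z=im[220:285,285:350,::-1]; cv2.imwrite("pics/w2z.png",cv2.resize(z,None,fx=9,fy=9,interpolation=cv2.INTER_NEAREST))
cor=np.array([[203,189],[376,137],[418,300],[264,342]],float)
W=back(I,cor,.045); print(W,W.mean(0))
for k in range(4): d=W[(k+1)%4]-W[k]; print(np.linalg.norm(d),np.degrees(np.arctan2(d[1],d[0])))
# predicted pin outline for offsets
E
```

```text
ring [ 0.5464 -0.1827] [0.0932 0.0943]
[[ 0.474  -0.258   0.045 ]
 [ 0.4684 -0.1132  0.045 ]
 [ 0.6167 -0.1054  0.045 ]
 [ 0.6244 -0.2519  0.045 ]] [ 0.5459 -0.1821  0.045 ]
0.14490624576820496 92.23233281423259
0.14849509981642775 3.0395901383928265
0.14670257814953874 -86.9694094044846
0.1505245080129508 -177.64965780981316
```

View pics/w2z.png

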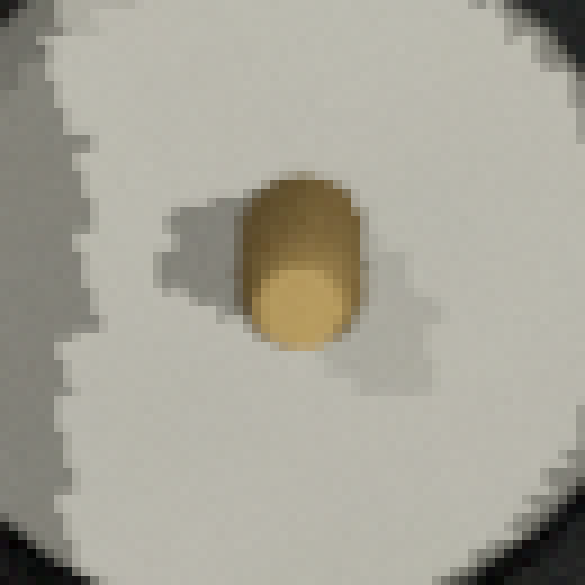

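Emit:
play_rows --plan '[0,0,0.2,-0.9,1,0,0,0.2,-0.9,1,0,0,0.2,-0.9,1,0,0,0.08,-0.85,1,0,0,0,0,1,0,0,0,0,1,0,0,0,0,1,0,0,0,0,1,0,0,0,0,1,0,0,0,0,1]'

```text
time: 4.13
tool_pos: [0.5422, -0.1743, 0.1989]
tool_rot: [-0.047, 1.57, 0.047]
wrist_force: [1.2, 0.6, 0.3]
grip_width: 0.0883
```

```bash
python3 - <<'E'
from h import *
togo([.546,-.18,.20],93.2)
I=ctrl.camera_info("wrist");im=ctrl.camera("wrist");  np.save("pics/w3.npy",im); np.save("pics/w3I.npy",I,allow_pickle=True)
I2=np.load("pics/w2I.npy",allow_pickle=True).item()
print("w2 pin",back(I2,[317.9,253.7],.065))
blk=(cv2.cvtColor(im,cv2.COLOR_RGB2HSV)[...,2]<50).astype(np.uint8); blk[330:]=0
n,l,st,c=cv2.connectedComponentsWithStats(blk)
for i in range(1,n):
    if st[i,4]>300: print(i,st[i],c[i])
g=(320,240)
cv2.imwrite("pics/w3.png",im[:,:,::-1])
q=proj(I,[.543,-.181,.06])[0].astype(int); print(q)
u,v=q; cv2.imwrite("pics/w3z.png",cv2.resize(im[v-32:v+33,u-32:u+33,::-1],None,fx=9,fy=9,interpolation=cv2.INTER_NEAREST))
E
```

```text
pos [ 0.5422 -0.1743  0.1989] tooly yaw 93.4545354678706 units xyz [-0.0278 -0.147   0.0852] mm [-1.1121 -5.881   3.4068]
spin deg total 0.2545354678705962 units 0.050907093574119246
w2 pin [[ 0.5442 -0.1794  0.065 ]]
1 [ 253  160  116  113 4416] [310.4346 215.3936]
2 [ 48 166  61  78 441] [ 80.7007 198.424 ]
3 [ 142  283   79   47 2467] [189.8703 310.486 ]
4 [ 421  283   80   47 2480] [451.9758 310.4359]
5 [   0  311  105   19 1185] [ 49.9772 323.7418]
6 [ 538  315  102   15 1182] [589.1108 323.6557]
[313 216]
```

View pics/w3.png

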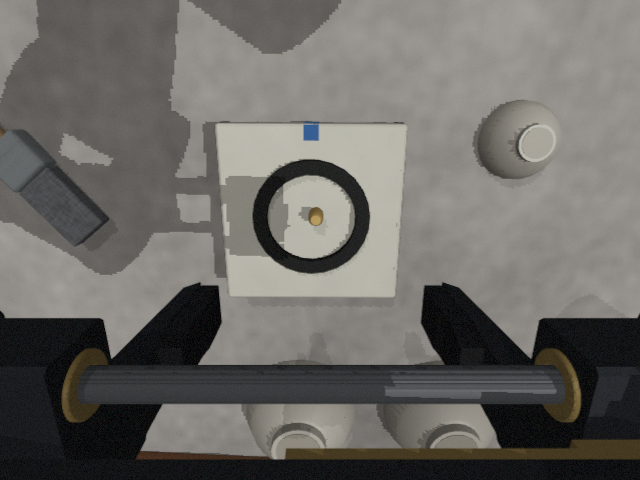

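View pics/w3z.png

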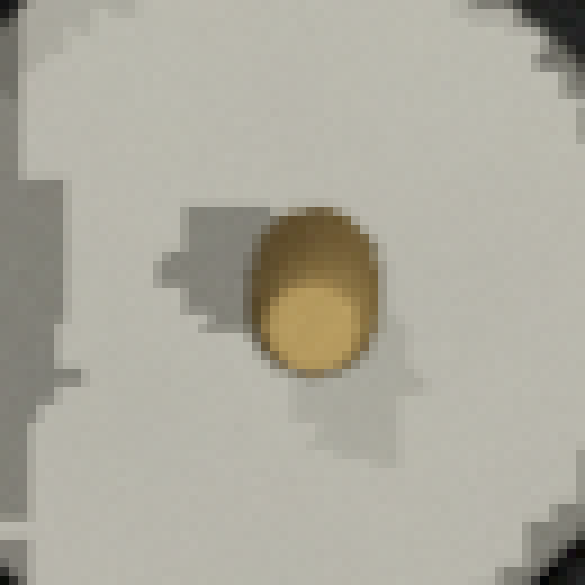

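```bash
python3 - <<'E'
from h import *
im=np.load("pics/w3.npy"); I=np.load("pics/w3I.npy",allow_pickle=True).item()
blk=(cv2.cvtColor(im,cv2.COLOR_RGB2HSV)[...,2]<50).astype(np.uint8); blk[330:]=0
n,l,st,c=cv2.connectedComponentsWithStats(blk)
cs,_=cv2.findContours((l==1).astype(np.uint8),cv2.RETR_EXTERNAL,cv2.CHAIN_APPROX_NONE)
P=back(I,cs[0][:,0].astype(float),.053)
e=cv2.fitEllipse((P[:,:2]*1e4).astype(np.float32)); print("ring",np.array(e[0])/1e4,np.array(e[1])/1e4)
print("pin",back(I,[315.3,219.8],.065))
cor=np.array([[216,123],[406,123],[395,297],[230,297]],float)
W=back(I,cor,.045); print(W,W.mean(0))
for k in range(4): d=W[(k+1)%4]-W[k]; print(np.linalg.norm(d),np.degrees(np.arctan2(d[1],d[0])))
togo([.46,.2145,.2],27.5)
E
```

```text
ring [ 0.5466 -0.183 ] [0.0933 0.0937]
pin [[ 0.5441 -0.1792  0.065 ]]
[[ 0.477  -0.2599  0.045 ]
 [ 0.4682 -0.1137  0.045 ]
 [ 0.617  -0.1042  0.045 ]
 [ 0.6257 -0.2512  0.045 ]] [ 0.5469 -0.1822  0.045 ]
0.14650242125480312 93.43995116682154
0.14908252863742144 3.6490214091319677
0.14730527855682776 -86.59114693575339
0.14900180890991332 -176.6595808330123
pos [ 0.5423 -0.1743  0.1988] tooly yaw 93.46089318809516 units xyz [-0.0303  9.8271 -1.4662] mm [ -1.2121 393.0832 -58.6476]
spin deg total 65.96089318809516 units 13.192178637619032
```

Emit:
play_rows --plan '[0,0.4,0,0,1,0,0.9,-0.15,0,1,0,0.9,-0.15,0,1,0,0.9,-0.15,0,1,0,0.9,-0.15,0,1,0,0.9,-0.15,0,1,0,0.9,-0.15,0,1,0,0.9,-0.15,0,1,0,0.9,-0.15,0,1,0,0.9,-0.1,0,1]'

```text
time: 5.02
tool_pos: [0.4683, 0.1641, 0.199]
tool_rot: [-0.048, 1.57, 0.048]
wrist_force: [0.9, 0.2, 0.5]
grip_width: 0.088
```

Emit:
play_rows --plan '[0,0.9,-0.1,0,1,0,0.2,-0.1,0,1,0,0,0,1,1,0,0,0,1,1,0,0,0,1,1,0,0,0,1,1,0,0,0,1,1,0,0,0,1,1,0,0,0,1,1,0,0,0,1,1]'

```text
time: 5.85
tool_pos: [0.4586, 0.2054, 0.1988]
tool_rot: [0.502, 1.512, -0.502]
wrist_force: [0.4, -0.7, -0.3]
grip_width: 0.088
```

Emit:
play_rows --plan '[0,0,0,1,1,0,0,0,1,1,0,0,0,1,1,0,0,0,1,1,0,0,0,1,1,0,0,0,0,1,0,0,0,0,1,0,0,0,0,1,0,0,0,0,1,0,0,0,0,1]'

```text
time: 6.68
tool_pos: [0.459, 0.2053, 0.1988]
tool_rot: [0.835, 1.405, -0.835]
wrist_force: [0.6, -0.1, -0.3]
grip_width: 0.0879
```

```bash
python3 - <<'E'
from h import *
togo([.47,.2145,.20],27.5)
I=ctrl.camera_info("wrist");im=ctrl.camera("wrist");  np.save("pics/w4.npy",im); np.save("pics/w4I.npy",I,allow_pickle=True)
cv2.imwrite("pics/w4.png",im[:,:,::-1])
E
```

```text
pos [0.459  0.2053 0.1988] tooly yaw 28.558672261513216 units xyz [-0.0306  0.3509 -0.0699] mm [-1.2254 14.0366 -2.7943]
spin deg total 1.058672261513209 units 0.2117344523026418
```

View pics/w4.png

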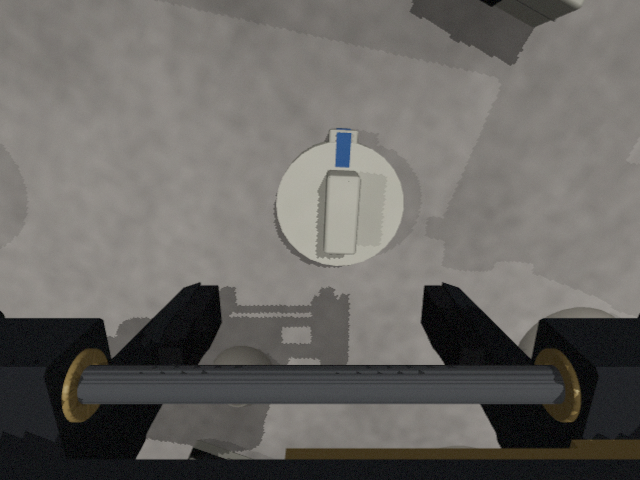

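```bash
python3 - <<'E'
from h import *
im=np.load("pics/w4.npy"); I=np.load("pics/w4I.npy",allow_pickle=True).item()
z=im[120:275,265:415,::-1]; cv2.imwrite("pics/w4z.png",cv2.resize(z,None,fx=3.8,fy=3.8,interpolation=cv2.INTER_NEAREST))
bar=np.array([[329.5,175],[360,176],[357,252],[326,252]],float)
W=back(I,bar,.064); print(W,W.mean(0))
for k in range(4): d=W[(k+1)%4]-W[k]; print(np.linalg.norm(d),np.degrees(np.arctan2(d[1],d[0])))
L=back(I,[[343.5,133],[342.5,166]],.03); print(L, np.degrees(np.arctan2(*(L[1]-L[0])[[1,0]])))
print("rimc",back(I,[340,203.5],.03),np.linalg.norm(back(I,[276,203],.03)-back(I,[404,203],.03)))
print(back(I,[343,129],.03),back(I,[343,129],.0))
E
```

```text
[[0.4499 0.2387 0.064 ]
 [0.4704 0.249  0.064 ]
 [0.4992 0.1952 0.064 ]
 [0.4773 0.1833 0.064 ]] [0.4742 0.2166 0.064 ]
0.022995868050039996 26.653429144706266
0.06106864054636299 -61.89536967909532
0.024891767489219226 -151.48822001040864
0.061857173465263815 116.34200817196562
[[0.4466 0.2699 0.03  ]
 [0.459  0.2463 0.03  ]] -62.198615761674255
rimc [[0.473  0.2173 0.03  ]] 0.11049596107154712
[[0.4447 0.2725 0.03  ]] [[0.4467 0.2723 0.    ]]
```

View pics/w4z.png

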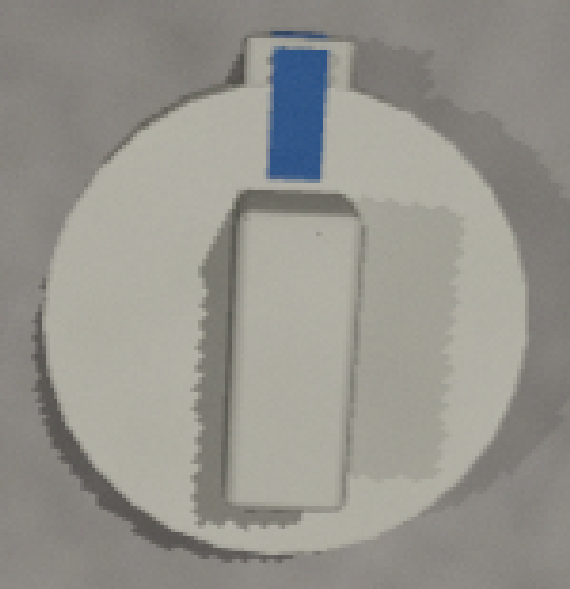

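```bash
python3 - <<'E'
from h import *
togo([.4736,.217,.0335],27.9)
E
```

```text
pos [0.459  0.2053 0.1988] tooly yaw 28.540803442031173 units xyz [ 4.1315  0.4589 -0.0828] mm [165.2595  18.3562  -3.3126]
spin deg total 0.6408034420311708 units 0.12816068840623415
```

Emit:
play_rows --plan '[0,0.23,-0.04,0.13,1,0,0.23,-0.04,0,1,0.5,0,0,0,1,0.7,0,0,0,1,0.7,0,0,0,1,0.6,0,0,0,1,0.5,0,0,0,1,0,0,0,0,1,0,0,0,0,1,0,0,0,0,1]'

```text
time: 7.57
tool_pos: [0.4748, 0.2172, 0.0798]
tool_rot: [0.845, 1.399, -0.843]
wrist_force: [-1.2, -0.3, 0.9]
grip_width: 0.0882
```

```bash
python3 - <<'E'
from h import *
togo([.4736,.217,.0335],27.9)
I=ctrl.camera_info("wrist");im=ctrl.camera("wrist")
cv2.imwrite("pics/w5.png",im[:,:,::-1])
E
```

```text
pos [0.4748 0.2172 0.0798] tooly yaw 27.855055898638707 units xyz [ 1.1565 -0.0301 -0.0091] mm [46.2597 -1.2057 -0.3659]
spin deg total -0.04494410136129545 units -0.00898882027225909
```

View pics/w5.png

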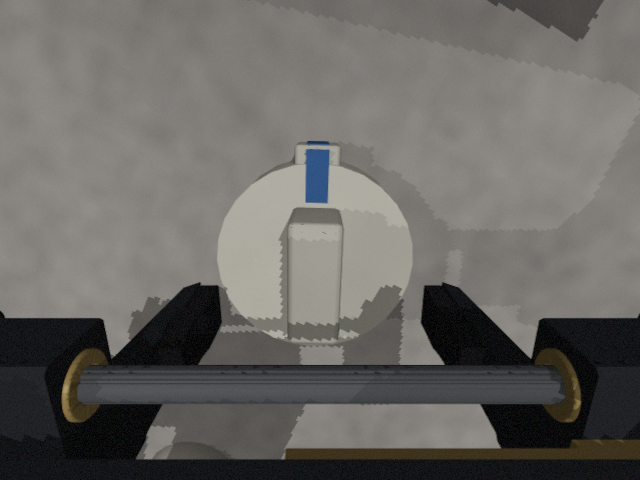

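Emit:
play_rows --plan '[0.3,-0.04,0,0,1,0.4,0,0,0,1,0.3,0,0,0,1,0.16,0,0,0,1,0,0,0,0,1,0,0,0,0,1,0,0,0,0,0,0,0,0,0,0,0,0,0,0,0,0,0,0,0,0]' --squeeze 50

```text
time: 8.45
tool_pos: [0.4725, 0.2161, 0.0328]
tool_rot: [0.845, 1.4, -0.844]
wrist_force: [-0.2, -0.0, 0.0]
grip_width: 0.0635
```

Emit:
play_rows --plan '[0,0,0,0,0,0,0,0,0,0,0,0,0,0,0,0,0,0,0,0,0,0,0,0,0,0,0,0,0,0,0,0,0,0,0,0,0,0,0,0,0,0,0,0,0,0,0,0,0,0]'

```text
time: 9.28
tool_pos: [0.4723, 0.216, 0.0323]
tool_rot: [0.844, 1.401, -0.844]
wrist_force: [-0.9, -1.0, 0.2]
grip_width: 0.0257
```

```bash
python3 - <<'E'
from h import *
togo([.4736,.217,.0335],27.9); print(ctrl.state()['wrist_force'],ctrl.state()['grip_width'])
I=ctrl.camera_info("wrist");im=ctrl.camera("wrist")
cv2.imwrite("pics/w6.png",im[:,:,::-1])
E
```

```text
pos [0.4723 0.216  0.0323] tooly yaw 27.846176389554508 units xyz [-0.0291  0.0405 -0.0061] mm [-1.1634  1.6211 -0.2456]
spin deg total -0.053823610445491 units -0.0107647220890982
[-0.9076 -1.03    0.2378] 0.02569190903665914
```

View pics/w6.png

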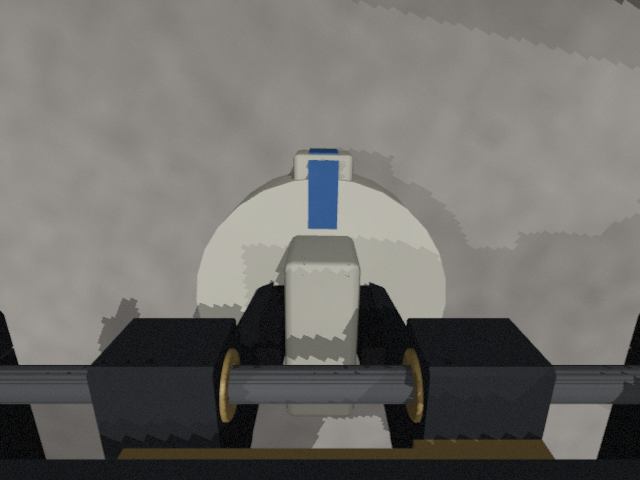

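```bash
python3 - <<'E'
from h import *
I=ctrl.camera_info("wrist"); M,p=Tm()
print("proj tool axis at z=.064,.03",proj(I,[[p[0],p[1],.064],[p[0],p[1],.03]]))
# where does camera see bar centre / stripe in tool frame
for uv,z in [([322,266],.064),([323,195],.03),([321,233],.03),([321.5,300],.03)]:
    print(uv,(M.T@(back(I,uv,z)[0]-p))*1000)
I4=np.load("pics/w4I.npy",allow_pickle=True).item()
C=I['origin']; print("cam in tool",M.T@(C-p))
togo([.5441,-.1792,.16],93.5)
E
```

```text
proj tool axis at z=.064,.03 [[317.4302 342.1762]
 [318.0071 297.5629]]
[322, 266] [-31.6849   1.5985 -29.2917]
[323, 195] [  2.3157   2.1425 -46.1515]
[321, 233] [  2.3152   1.3298 -29.9926]
[321.5, 300] [2.3139 1.5474 1.2022]
cam in tool [-0.1469  0.0011 -0.0774]
pos [0.4722 0.2161 0.0323] tooly yaw 27.848477877043717 units xyz [-3.1917 -3.0285  9.576 ] mm [-127.6667 -121.1416  383.0382]
spin deg total -65.6515221229563 units -13.130304424591259
```

Emit:
play_rows --plan '[-0.1,0,0,0,0,-0.3,0,0,0,0,-0.5,0,0,0,0,-0.5,0,0,0,0,-0.5,0,0,0,0,-0.5,0,0,0,0,-0.5,0,0,0,0,-0.3,0,0,0,0,0,0,0,-0.6,0,0,0,0,-0.8,0]'

```text
time: 10.17
tool_pos: [0.4724, 0.2161, 0.1612]
tool_rot: [0.75, 1.437, -0.748]
wrist_force: [1.1, -0.6, -4.3]
grip_width: 0.0258
```

Emit:
play_rows --plan '[0,0,0,-1,0,0,0,0,-1,0,0,0,0,-1,0,0,0,0,-1,0,0,0,0,-1,0,0,0,0,-1,0,0,0,0,-1,0,0,0,0,-1,0,0,0,0,-1,0,0,0,0,-1,0]'

```text
time: 11.0
tool_pos: [0.4721, 0.216, 0.1602]
tool_rot: [0.067, 1.57, -0.067]
wrist_force: [0.8, -0.4, -2.7]
grip_width: 0.0254
```

Emit:
play_rows --plan '[0,0,0,-1,0,0,0,0,-0.6,0,0,0,0,-0.13,0,0,-0.2,0,0,0,0,-0.4,0,0,0,0,-0.6,0.1,0,0,0,-0.6,0.1,0,0,0,-0.6,0.1,0,0,0,-0.6,0.1,0,0,0,-0.6,0.1,0,0]'

```text
time: 11.83
tool_pos: [0.5011, 0.0719, 0.1604]
tool_rot: [-0.046, 1.57, 0.046]
wrist_force: [0.4, 0.7, -2.9]
grip_width: 0.0256
```

```bash
python3 - <<'E'
from h import *
togo([.5444,-.1808,.13],93.5); print(ctrl.state()['wrist_force'],ctrl.state()['grip_width'])
I=ctrl.camera_info("wrist");im=ctrl.camera("wrist")
cv2.imwrite("pics/w7.png",im[:,:,::-1])
E
```

```text
pos [0.5011 0.0719 0.1604] tooly yaw 93.38315198470258 units xyz [ 0.7602 -6.3703  0.7091] mm [  30.4069 -254.8102   28.3649]
spin deg total -0.11684801529742117 units -0.023369603059484233
[ 0.3638  0.6687 -2.9358] 0.025588671534121782
```

View pics/w7.png

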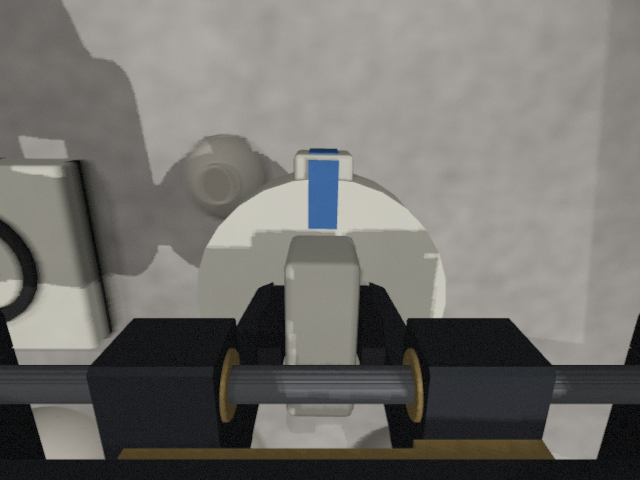

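The cover hasn't shifted in the grip: its lip is at (323,160) and the bar is centred at 322. I'll carry on to above the pin.

Emit:
play_rows --plan '[0,-0.7,0.08,0,0,0,-0.85,0.09,0,0,0,-0.85,0.09,0,0,0,-0.85,0.09,0,0,0,-0.85,0.09,0,0,0,-0.85,0.09,0,0,0,-0.7,0.09,0,0,0,-0.5,0.06,0,0,0,-0.22,0.03,0,0,0,0,0,0,0]'

```text
time: 12.72
tool_pos: [0.5448, -0.1806, 0.16]
tool_rot: [-0.045, 1.571, 0.045]
wrist_force: [0.3, 0.0, -2.8]
grip_width: 0.0259
```

Emit:
play_rows --plan '[0.2,0,0,0,0,0.3,0,0,0,0,0.2,0,0,0,0,0.2,0,0,0,0,0.1,0,0,0,0,0,0,0,0,0,0,0,0,0,0,0,0,0,0,0,0,0,0,0,0,0,0,0,0,0]'

```text
time: 13.55
tool_pos: [0.5451, -0.1791, 0.1207]
tool_rot: [-0.048, 1.57, 0.048]
wrist_force: [0.8, 0.8, -3.6]
grip_width: 0.0256
```

```bash
python3 - <<'E'
from h import *
togo([.5444,-.1808,.10],93.5); print(ctrl.state()['wrist_force'],ctrl.state()['moment'])
im=ctrl.camera("side"); cv2.imwrite("pics/s8.png",cv2.resize(im[180:380,220:460,::-1],None,fx=3,fy=3,interpolation=cv2.INTER_CUBIC))
E
```

```text
pos [ 0.5451 -0.1791  0.1207] tooly yaw 93.49257964621066 units xyz [ 0.5182 -0.0414 -0.0205] mm [20.7294 -1.6542 -0.8191]
spin deg total -0.007420353789342471 units -0.0014840707578684942
[ 0.8029  0.7844 -3.5895] [ 0.0186  0.0008 -0.0206]
```

View pics/s8.png

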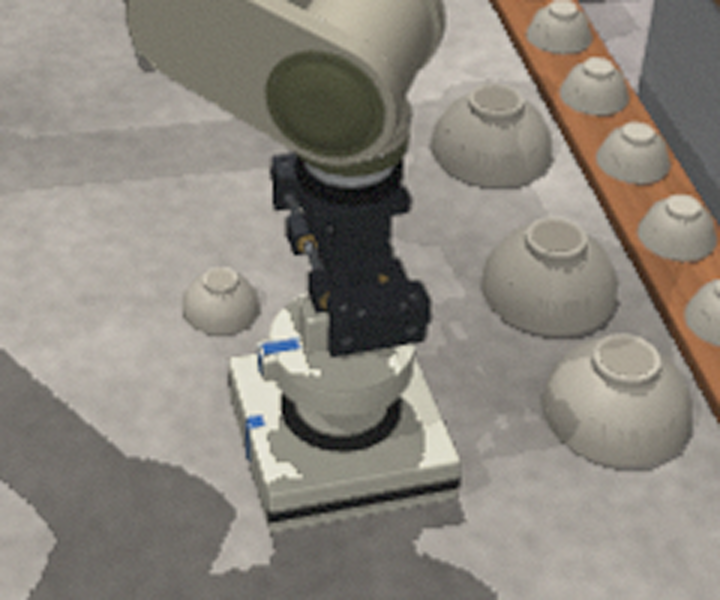

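Emit:
play_rows --plan '[0.1,-0.03,-0.01,0,0,0.15,0,0,0,0,0.1,0,0,0,0,0.1,0,0,0,0,0,0,0,0,0,0,0,0,0,0,0,0,0,0,0,0,0,0,0,0,0,0,0,0,0,0,0,0,0,0]'

```text
time: 14.43
tool_pos: [0.5447, -0.1803, 0.1025]
tool_rot: [-0.048, 1.57, 0.048]
wrist_force: [0.5, -0.1, -2.4]
grip_width: 0.0259
```

```bash
python3 - <<'E'
from h import *
for i in range(4):
    s=ctrl.state(); print(s['tool_pos'],s['wrist_force'],s['moment']); ctrl.camera("top")
E
```

```text
[ 0.5447 -0.1803  0.1025] [ 0.5157 -0.0999 -2.4105] [ 0.0516  0.0142 -0.0235]
[ 0.5447 -0.1803  0.1025] [ 0.1474  0.9141 -3.0291] [ 0.0554  0.0183 -0.0001]
[ 0.5447 -0.1803  0.1025] [-0.2042  0.0378 -4.0606] [0.024  0.014  0.0019]
[ 0.5447 -0.1803  0.1024] [-0.1311  0.0607 -3.2305] [ 0.0123  0.011  -0.0147]
```

Emit:
play_rows --plan '[0.05,-0.01,0,0,0,0.03,0,0,0,0,0.03,0,0,0,0,0.02,0,0,0,0,0.02,0,0,0,0,0.01,0,0,0,0,0.01,0,0,0,0,0,0,0,0,0,0,0,0,0,0,0,0,0,0,0]'

```text
time: 15.47
tool_pos: [0.5446, -0.1805, 0.0955]
tool_rot: [-0.048, 1.571, 0.048]
wrist_force: [-1.7, 0.8, -1.7]
grip_width: 0.0258
```

Emit:
play_rows --plan '[0.02,0,0,0,0,0.02,0,0,0,0,0.01,0,0,0,0,0,0,0,0,0,0,0,0,0,0,0,0,0,0,0,0,0,0,0,0,0,0,0,0,0,0,0,0,0,0,0,0,0,0,0]'

```text
time: 16.3
tool_pos: [0.5443, -0.1803, 0.0936]
tool_rot: [-0.047, 1.571, 0.049]
wrist_force: [-4.7, 2.2, 2.2]
grip_width: 0.0257
```

```bash
python3 - <<'E'
from h import *
for i in range(3):
    s=ctrl.state(); print(s['tool_pos'],s['wrist_force'],s['moment']); im=ctrl.camera("wrist" if i else "side"); cv2.imwrite(f"pics/c9{i}.png",im[:,:,::-1])
E
```

```text
[ 0.5443 -0.1803  0.0936] [-4.6541  2.1778  2.2191] [ 0.6132  0.8368 -0.028 ]
[ 0.5443 -0.1803  0.0935] [-4.1316  2.6367  1.2126] [0.6658 0.7878 0.0506]
[ 0.5443 -0.1803  0.0936] [-4.0847  2.7458  2.2002] [0.688  0.8534 0.0023]
```

Emit:
play_rows --plan '[0,0.01,-0.015,0,0,0,0.008,-0.015,0,0,0,0,0,0,0,0,0,0,0,0,0,0,0,0,0,0,0,0,0,0,0,0,0,0,0,0,0,0,0,0,0,0,0,0,0,0,0,0,0,0]'

```text
time: 17.28
tool_pos: [0.5435, -0.1801, 0.0935]
tool_rot: [-0.048, 1.57, 0.048]
wrist_force: [-0.8, 1.2, -2.7]
grip_width: 0.0255
```

Shifting towards the measured side force dropped it from about 5 N to about 1 N. I'll go down 2 mm more.

Emit:
play_rows --plan '[0.02,0,0,0,0,0.02,0,0,0,0,0.01,0,0,0,0,0,0,0,0,0,0,0,0,0,0,0,0,0,0,0,0,0,0,0,0,0,0,0,0,0,0,0,0,0,0,0,0,0,0,0]'

```text
time: 18.12
tool_pos: [0.5432, -0.1799, 0.0914]
tool_rot: [-0.048, 1.571, 0.048]
wrist_force: [-1.8, 1.8, -4.5]
grip_width: 0.0258
```

Emit:
play_rows --plan '[0,0.01,-0.01,0,0,0.02,0,0,0,0,0.02,0,0,0,0,0.01,0,0,0,0,0,0,0,0,0,0,0,0,0,0,0,0,0,0,0,0,0,0,0,0,0,0,0,0,0,0,0,0,0,0]'

```text
time: 18.95
tool_pos: [0.5431, -0.1797, 0.0896]
tool_rot: [-0.048, 1.57, 0.048]
wrist_force: [-2.6, 1.4, -0.8]
grip_width: 0.0257
```

Emit:
play_rows --plan '[0,0.006,-0.015,0,0,0.02,0,0,0,0,0.02,0,0,0,0,0.02,0,0,0,0,0.02,0,0,0,0,0,0,0,0,0,0,0,0,0,0,0,0,0,0,0,0,0,0,0,0,0,0,0,0,0]'

```text
time: 19.78
tool_pos: [0.5424, -0.1795, 0.0864]
tool_rot: [-0.048, 1.57, 0.048]
wrist_force: [-0.1, -0.1, -3.3]
grip_width: 0.0253
```

Emit:
play_rows --plan '[0.02,0,0,0,0,0.02,0,0,0,0,0.02,0,0,0,0,0.02,0,0,0,0,0.02,0,0,0,0,0.02,0,0,0,0,0,0,0,0,0,0,0,0,0,0,0,0,0,0,0,0,0,0,0,0]'

```text
time: 20.62
tool_pos: [0.5425, -0.1795, 0.0823]
tool_rot: [-0.048, 1.569, 0.048]
wrist_force: [-2.8, 1.8, 7.6]
grip_width: 0.0256
```

Emit:
play_rows --plan '[0.02,0.003,-0.005,0,0,0.02,0,0,0,0,0.02,0,0,0,0,0.02,0,0,0,0,0.015,0,0,0,0,0.01,0,0,0,0,0,0,0,0,0,0,0,0,0,0,0,0,0,0,0,0,0,0,0,0]' --squeeze 60

```text
time: 21.45
tool_pos: [0.5426, -0.1794, 0.0787]
tool_rot: [-0.049, 1.569, 0.047]
wrist_force: [-2.9, 1.2, 12.3]
grip_width: 0.025
```

```bash
python3 - <<'E'
from h import *
for i,n in enumerate(["side","wrist","top"]):
    s=ctrl.state(); print(s['tool_pos'],s['wrist_force'],s['moment']); im=ctrl.camera(n); cv2.imwrite(f"pics/d{n}.png",im[:,:,::-1])
togo([0,0,0],93.5)
im=cv2.imread("pics/dside.png"); cv2.imwrite("pics/dsidez.png",cv2.resize(im[220:380,240:440],None,fx=3.7,fy=3.7,interpolation=cv2.INTER_CUBIC))
E
```

```text
[ 0.5426 -0.1794  0.0787] [-2.9468  1.2436 12.3478] [0.372  0.6306 0.0176]
[ 0.5426 -0.1795  0.0787] [-2.5031  1.7661 12.4504] [0.3501 0.6187 0.0248]
[ 0.5425 -0.1795  0.0787] [-3.5544  1.3487 12.3457] [ 0.318   0.6094 -0.0026]
pos [ 0.5425 -0.1795  0.0787] tooly yaw 93.49985498186436 units xyz [  1.941    5.3087 -13.2676] mm [  77.6414  212.3492 -530.7053]
spin deg total -0.00014501813564038457 units -2.9003627128076913e-05
```

View pics/dsidez.png

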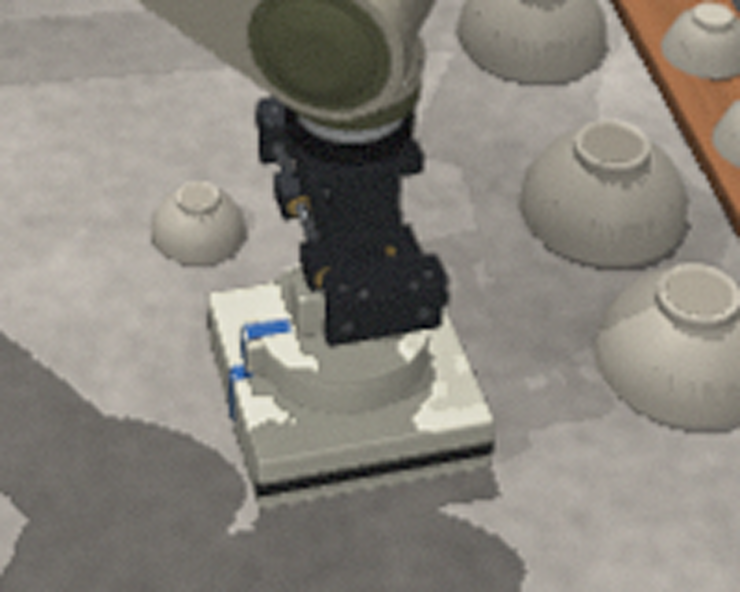

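View pics/dwrist.png

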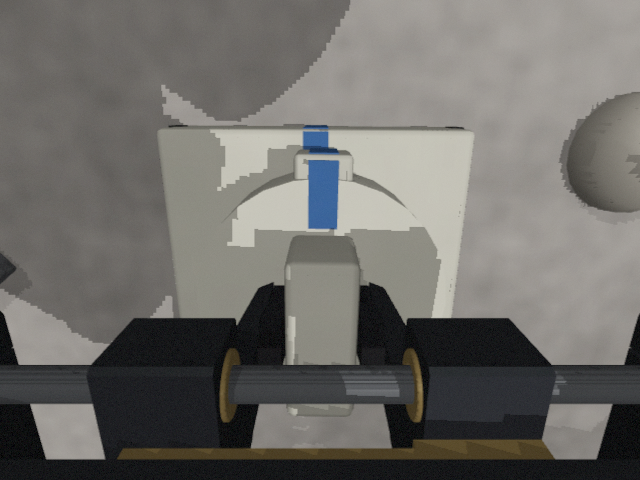

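Emit:
play_rows --plan '[0.01,0,0,0,0,0.01,0,0,0,0,0,0,0,0,0,0,0,0,0,0,0,0,0,0,0,0,0,0,0,0,0,0,0,0,0,0,0,0,0,0,0,0,0,0,0,0,0,0,0,0]'

```text
time: 22.43
tool_pos: [0.5426, -0.1795, 0.0783]
tool_rot: [-0.049, 1.568, 0.047]
wrist_force: [-4.3, 2.4, 15.0]
grip_width: 0.0256
```

```bash
python3 - <<'E'
from h import *
s=ctrl.state(); print(s['tool_pos'],s['wrist_force'],s['grip_width'],s['time']); print(ctrl.close_job())
E
```

```text
[ 0.5426 -0.1795  0.0783] [-4.3329  2.4094 15.0377] 0.025579871183851334 22.4333
the job is handed in; nothing more can be done
None
```

The cover is fitted on the mould base over the brass pin and pressed down to about the seal's stop. The job was handed in at 22.4 s with the arm still holding the cover. No verdict was reported.

**What I did:** I found the pin with the wrist camera, about 2.5 mm and 3.8 mm off the mould's centre. I gripped the bar, turned the cover about 66° so its lip faced the blue mark, and lowered it onto the pin. The hole's edge met the pin's taper. I shifted the cover a little over 2 mm in total, following the side forces, until they fell to zero and the cover dropped on. Then I pressed it down.

**Last checks:**
- **Height:** the finger position puts the cover's underside about 1 mm above the mould's top.
- **Push:** the wrist reads about 15 N. With the cover's weight (about 3 N), that is about 18 N on the mould, past the 16.5 N at which the seal reaches its stop.
- **Direction:** the tool was within about 0.3° of the measured mould direction, and the wrist picture showed the lip stripe in line with the blue mark.
- **Grip:** the fingers hold the bar at 25.6 mm with a 60 N squeeze, and the cover had not slipped.
- **Bystanders:** the cup and bowls looked undisturbed in the final side and wrist pictures. I did not measure the bystanders again.

**Disagreements:** the wrist camera was about 1.6 mm off sideways, which I corrected for. It also placed the mould about 2–3 mm differently from the top camera. At the end a side force of about 5 N remained from the hole pressing on the pin.

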